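# Start the clamp screw of a vacuum hold-down fixture without cross-threading it

## Task

First set the lever of the fixture's vacuum valve half open, at the middle (45 degree) mark of its scale, so that the case is held down. Then start the clamping screw by its crank without cross-threading it: turn it backward (counter-clockwise seen from above) until it is felt to drop into its thread, then forward (clockwise) one turn. Finish while gripping the crank's handle there and keep holding it, so that its return spring cannot wind it back; leave the tub, the cup and the small bottle alone.

Things in the scene. Friction and masses are not known exactly. Their poses are not given: they have to be found in the camera images.
- fixture: Fixed clamping fixture: aluminium plate 130 x 210 x 12 mm, x -65 to 65 and y -95 to 115 mm about the origin, which lies on the bench. At (0, 70): bridge on two posts with a round brass threaded boss (48 mm across, top 101 mm above the bench), the clamping screw in it and a black case below. At (0, -65): grey valve column 40 x 40 mm with a round scale (60 mm across, top at 96 mm).
- valve (a joint): Angle of the valve lever in rad: 0 closed (lever along the fixture's -y), growing clockwise seen from above as it opens, stop at 1.571 (lever along the fixture's -x). Half open, at the thick middle mark of the scale, is 0.785. The lever stays where it is left; turning it takes about 1 N at its handle.
- valve_handle (a point): Middle of the upright black pin at the end of the valve lever: pin 14 mm in diameter, 42 mm tall (this point is 21 mm above its lower end, 136 mm above the bench), 50 mm from the valve axis; the pin does not turn on the lever.
- valve_axis (a point): Point on the vertical axis of the valve, at the underside of the lever, 105 mm above the bench.
- screw_axis (a point): Point on the vertical axis of the clamping screw, at the top of the fixed brass boss, 101 mm above the bench. Turning the screw takes up to about 1 N at the crank handle before and just after the drop, growing to about 3 to 4 N after one turn forward, because a return spring in the boss winds up; let go there, it winds back by half a radian or more.
- crank (a joint): Angle of crank and screw, rad, growing clockwise from above (forward, screwing in); one turn is 6.283. The thread may start at any direction and is found only by the drop. At first the screw stands loose on the thread's end face: forward it only binds on a stop; backward it drops within 2.8 rad, then meets a stop 0.8 rad further back. The thread ends about 1.15 turns forward of the drop.
- screw (a joint): How far screw and crank have sunk, m: 0 on the thread's end face, 0.008 just after the drop, about 0.016 after one turn forward (8 mm a turn, 1 mm of play; captive in the thread from there on). It drops by its own weight, about 4 N, which a firm grip on the handle can carry: a screw held up by the fingers does not drop.
- crank_grip: Upright black handle sleeve of the crank, 16 to 17 mm in diameter, 41 mm tall, spinning freely on its pin, so that it can be led round without turning the wrist. Origin at the centre of its lower end, 132 mm above the bench at first, 50 mm from the screw axis; the crank arm (16 mm wide) lies just below it.
- flux_tub: Bystander: round white tub with a blue lid, 45 mm across, 23 mm high, standing by the fixture. Origin at the centre of its underside.
- screw_cup: Bystander: open clear cup with screws, 58 mm across, 30 mm high. Origin at the centre of its underside.
- glue_bottle: Bystander: small white dropper bottle, 23 mm across, 58 mm high. Origin at the centre of its underside.

How it is judged:
By the outcome, as a careful person would: the job done as asked, in the order asked, and still so for the second after the job is handed in, while the arm keeps its last pose, push and grip.
It also fails if it takes over 72 s, if anything falls off the work surface, if the arm or the gripper's body presses on something with over 40 N, if the wrist force passes 120 N, or if a joint passes its speed limit or range.

## Robot

A 6-joint arm with a two-finger parallel gripper is mounted at the origin on a cart in front of the work surface, level with it; the furniture and walls round the work are solid. World frame = base frame: x ahead of the robot, y to its left, z up, the work surface at z = 0. Lengths are in mm, angles in rad, forces in N, time in s.
With the tool pointing down it reaches from about 350 to 875 mm from the base axis. Payload 4.2 kg.
Tool frame: the origin (TCP) lies midway between the tips of the shut fingers; the grasp point (between the pads) lies 19 mm behind it (arm.grip_depth is the distance from the TCP to the grasp point, in mm); z points along the fingers, x is the direction in which the jaws open and shut, and the axes are right-handed (so a half turn about z gives the same grasp; the last joint's range is limited). The gripper opens to 85 mm and grips with 20 to 120 N. Pads are 22 mm wide; open, the fingers measure 114 mm over their backs; the gripper's body (76 mm by 85 mm) begins 54 mm behind the grasp point. The pads swing forward as they close: fully open they stand 13 mm farther back than shut.
Start: joints at [-0.866, 0.385, 0.008, 0, -1.194, -0.259], TCP at [269.499, -563.888, 231.312] pointing down, gripper open.
Joint ranges: [-3.14, 3.14], [-1.21, 2.06], [-1.07, 1.41], [-3.16, 2.05], [-2.99, -0.16], [-3.1, 3.1]. Speed limits (rad/s): [2.79, 2.79, 3.14, 3.14, 3.14, 3.14].

## Interface

Orientations are given as a unit quaternion [x, y, z, w].
In Python, from bench import arm, eyes, find_in, silhouettes gives the robot as it stands. The module is installed in compiled form; this text tells all that it offers.
- The arm moves only by the tool play_rows, never from a script. Its arguments are lists of equal length, an entry for each row: "offset": the shift along the world's x, y, z in mm, a list of three; "turn": the turn about the world's z in rad. In form: {"offset": [[x, y, z], ...], "turn": [turn, ...]}. A call has 1 to 12 rows; each row shifts and turns the pose as measured when the row begins; what a row does not reach is not made up. A row lasts 1/10 s, in which the tool goes at most 50 mm and 8.59 degrees, less where a joint would pass 70% of its speed; a pose out of reach is approached as far as the arm can. A call is refused whole if a number of a shift passes 50 or a number of a turn 0.15, either way. A call with a gripper value outside its range is refused whole. "grip" is the gripper's target within -1 to 1 (fully open at 1, half-way at 0, shut at -1), set as the call begins (left out, the last holds). The fingers move at their own pace and stop on an object; the grip force is fixed at half the most. Time passes only in rows, so rows that do not move let the fingers close. It gives the time, the measured TCP pose, the force and the opening at its end, in the units of the state.
- arm.read_state(): the state, without advancing time (a new reading comes with each control period).
- eyes.get_image(name): name is "scene" or "top"; returns (picture, depth): 400x640x3 uint8, red, green, blue; 400x640 float32, mm along the optical axis (not along the pixel's ray), 0 where there is no reading.
- eyes.camera_params(name): a dict with "camera_matrix" (3x3 intrinsics, pixels), "dist" ([k1, k2, p1, p2, k3] as OpenCV has them; the pictures are not rectified), "camera_from_world" (4x4, takes a point from world to camera coordinates). Camera axes: x right, y down, z forward; pixel columns grow to the right and rows downward; lengths in mm; the calibration is good to about 2 mm. A picture is of the moment at which its call begins. camera_params takes no time and is no camera call.
- arm.job_done(): hands the job in, once; it reports no verdict.
Trained networks look in the newest picture that a camera, given by its name, has taken for a name from the list of things; names that differ only in an ending like _2 or _b are one class to them, and where a whole thing is asked for, a point or a joint stands for the part that bears it (a point fixed in the world has none). Each returns a list of dicts, best first, with "score" (0 to 1); they miss things now and then, are a little off and sometimes report something else, mostly with a low value. They report only what shows in the picture. A call takes as long as a camera call.
- find_in(camera, query): "bbox" ([centre column, centre row, width, height] in pixels, round what is visible of it).
- silhouettes(camera, query): "mask" (400x640 bool, what is visible of it) and "bbox" ([centre column, centre row, width, height] in pixels, round what is visible of it).
The state is a dict: "clock": time; "joints": joint angles; "joint_vel": joint speeds; "joint_efforts": joint torques, N m; "position": TCP position; "ee_rot": TCP orientation; "contact_force": force on the tool from outside, world axes, zero at the start; "wrist_torque": the same for the moment, N m; "gripper_width": finger opening in mm.
Only numpy, scipy, OpenCV 4.12 (cv2) and the standard library are available. Lean on these libraries where they do the work, as an engineer would, in place of code of your own. Each camera call takes 0.05 s, during which the arm holds its last target. There are 200 camera calls.

## Working session

There is one attempt and no reset: what is moved stays moved. The work goes in short steps, Python scripts to look and compute and a tool call to move; the robot and the scene stay as the last step left them, time stands still between calls to the robot, and variables do not carry over. Pictures are saved under pics/ and viewed, on a budget of 10 in all, crops included, one or two more only if the job needs it, and the job is handed in when it is done.

Besides the shell and the picture viewer there is one more tool, called after "Emit:" as name(argument=value, ...), one argument or row to a line, values as JSON. play_rows: Moves the arm, as the interface text tells. Its arguments: {"type":"object","properties":{"offset":{"type":"array","items":{"type":"array","items":{"type":"number"}}},"turn":{"type":"array","items":{"type":"number"}},"grip":{"type":"number"}},"required":["offset","turn"]}

```bash
mkdir -p pics; cat > h.py <<'E'
import numpy as np, cv2
from bench import arm, eyes, find_in, silhouettes
def ray(cam,uv):
    p=eyes.camera_params(cam);K=np.array(p["camera_matrix"],float);d=np.array(p["dist"],float);T=np.array(p["camera_from_world"],float)
    n=cv2.undistortPoints(np.array([[uv]],float),K,d)[0,0]
    R,t=T[:3,:3],T[:3,3]
    return -R.T@t, R.T@np.array([n[0],n[1],1.])
def atz(cam,uv,z):
    o,r=ray(cam,uv); return o+r*(z-o[2])/r[2]
def atd(cam,uv,d):
    o,r=ray(cam,uv); return o+r*d
def proj(cam,P):
    p=eyes.camera_params(cam);T=np.array(p["camera_from_world"],float)
    return cv2.projectPoints(np.array(P,float).reshape(-1,1,3),cv2.Rodrigues(T[:3,:3])[0],T[:3,3],np.array(p["camera_matrix"],float),np.array(p["dist"],float))[0].reshape(-1,2)
E
python3 - <<'E'
from h import *
for c in("scene","top"):
    im,d=eyes.get_image(c); cv2.imwrite(f"pics/{c}0.png",im[:,:,::-1])
    np.save(f"{c}_d.npy",d)
    print(c,np.round(ray(c,(320,200)),2).tolist())
    for q in["fixture","valve_handle","valve","crank_grip","crank","flux_tub","screw_cup","glue_bottle"]:
        r=find_in(c,q)
        for x in r[:2]:
            u,v=x["bbox"][:2]; dd=d[int(v),int(u)]
            print(q,round(x["score"],2),np.round(x["bbox"]).tolist(),np.round(atd(c,(u,v),dd)).tolist())
print(arm.read_state())
E
```

```text
scene [[37.67, 487.51, 767.53], [0.54, -0.3, -0.79]]
fixture 0.82 [324.0, 219.0, 107.0, 106.0] [503.0, 221.0, 10.0]
valve_handle 0.59 [360.0, 176.0, 29.0, 26.0] [587.0, 66.0, -1.0]
valve 0.55 [361.0, 176.0, 26.0, 32.0] [585.0, 66.0, -1.0]
crank 0.75 [289.0, 202.0, 34.0, 42.0] [501.0, 306.0, 129.0]
flux_tub 0.72 [332.0, 278.0, 21.0, 21.0] [353.0, 283.0, 23.0]
screw_cup 0.57 [271.0, 207.0, 26.0, 22.0] [601.0, 316.0, 1.0]
glue_bottle 0.44 [307.0, 197.0, 13.0, 24.0] [564.0, 234.0, 32.0]
top [[345.43, 257.35, 963.96], [0.19, -0.0, -0.98]]
fixture 0.87 [339.0, 220.0, 120.0, 67.0] [480.0, 211.0, 14.0]
valve_handle 0.68 [379.0, 206.0, 37.0, 18.0] [495.0, 132.0, 116.0]
valve 0.84 [379.0, 207.0, 40.0, 13.0] [493.0, 132.0, 116.0]
crank 0.96 [298.0, 204.0, 23.0, 41.0] [499.0, 300.0, 130.0]
flux_tub 0.76 [310.0, 276.0, 23.0, 21.0] [355.0, 277.0, 23.0]
screw_cup 0.73 [293.0, 174.0, 27.0, 26.0] [596.0, 317.0, 1.0]
glue_bottle 0.67 [334.0, 181.0, 10.0, 13.0] [566.0, 222.0, 49.0]
{'clock': 0.9, 'joints': array([-8.66410034e-01,  3.84673371e-01,  7.90985882e-03, -1.89835847e-05,
       -1.19404252e+00, -2.58580111e-01]), 'joint_vel': array([-0.00027943,  0.00085309,  0.00175724,  0.00031306, -0.00039016,
        0.00074227]), 'joint_efforts': array([ 2.32917455e-04, -3.92072904e+01,  1.88618785e+01,  4.19065744e+00,
       -3.34937740e-04,  2.69958008e-06]), 'position': array([ 269.49022503, -563.87855775,  231.32921137]), 'ee_rot': array([ 5.33301459e-01,  8.45925265e-01,  9.87376967e-06, -1.98898378e-06]), 'contact_force': array([ 0.05447103, -0.12697659,  0.13776278]), 'wrist_torque': array([-0.03702359,  0.01525021, -0.05629162]), 'gripper_width': 85.48000511257646}
```

```bash
python3 - <<'E'
import cv2
a=cv2.imread("pics/top0.png")[150:300,250:430];b=cv2.imread("pics/scene0.png")[140:300,240:420]
a=cv2.resize(a,(720,600),interpolation=cv2.INTER_CUBIC);cv2.imwrite("pics/t1.png",a)
cv2.imwrite("pics/s1.png",cv2.resize(b,(675,600),interpolation=cv2.INTER_CUBIC))
E
```

```text
(no output)
```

View pics/t1.png

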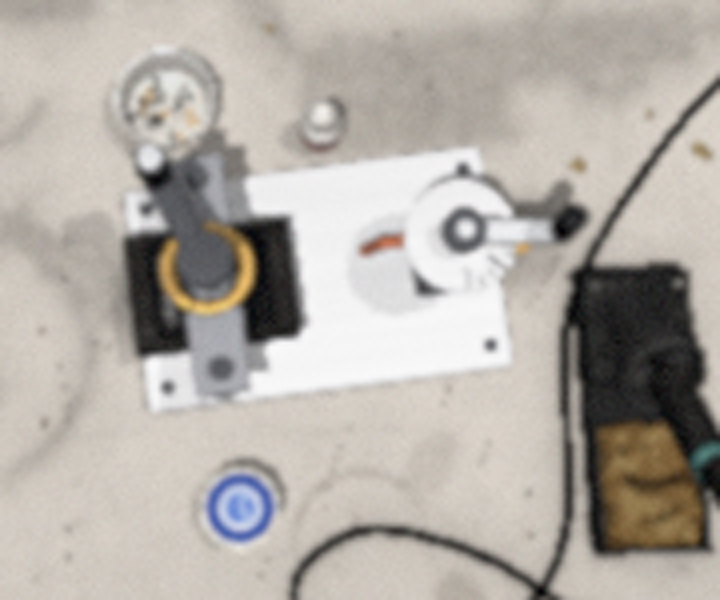

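View pics/s1.png

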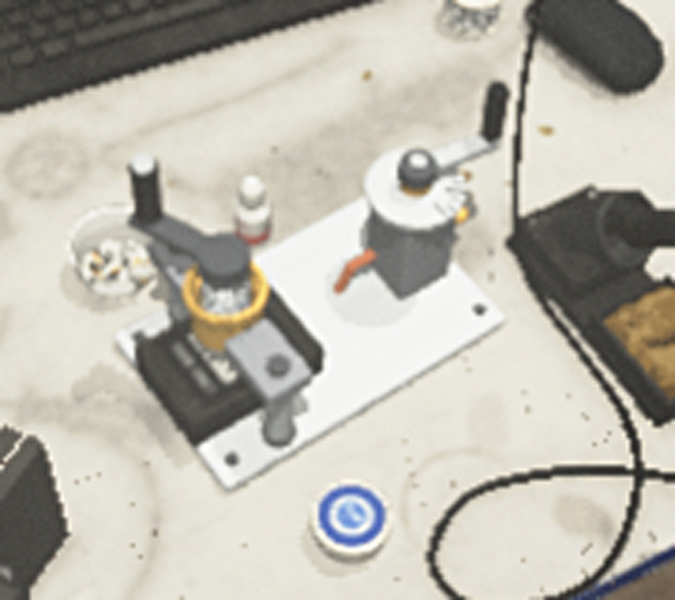

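The top view shows the crank boss at about crop (207,267), its handle top at (152,160), the valve hub at (466,228) with the lever pointing right and its pin top at (572,218). The cup lies just beyond the crank handle.

```bash
python3 - <<'E'
from h import *
f=lambda x,y:(250+x/4-.375,150+y/4-.375)
g=lambda x,y:(240+x/3.75-.37,140+y/3.75-.37)
C=np.array([atz("top",f(*p),12)[:2] for p in[(125,195),(478,150),(510,365),(150,410)]])
L=np.array([[65,115],[65,-95],[-65,-95],[-65,115]],float)
a,b=C.mean(0),L.mean(0)
A,B=C-a,L-b
th=np.arctan2((B[:,0]*A[:,1]-B[:,1]*A[:,0]).sum(),(B*A).sum())
R=np.array([[np.cos(th),-np.sin(th)],[np.sin(th),np.cos(th)]])
o=a-R@b
print("theta",th,"origin",o,"resid",(A-B@R.T).round(1).tolist())
S=o+R@[0,70];V=o+R@[0,-65]
print("screw",S,"valve",V)
print("boss top",atz("top",f(207,267),101),"hub",atz("top",f(466,228),125))
ht=atz("top",f(152,160),173);vt=atz("top",f(572,216),157)
print("crank top",ht,np.linalg.norm(ht[:2]-S),"valve pin top",vt,np.linalg.norm(vt[:2]-V), V+R@[0,-50])
print("scene: crank top",atz("scene",g(144,162),173),"valve pin top",atz("scene",g(497,88),157))
print("scene hub",atz("scene",g(418,158),125))
E
```

```text
theta 0.11808039699836861 origin [484.64989766 224.07273924] resid [[-2.0, -1.3], [-1.8, 0.8], [1.5, 1.8], [2.3, -1.3]]
screw [476.4034644  293.58530169] valve [492.30729998 159.52535982]
boss top [477.17966386 293.13254975 101.        ] hub [492.54718477 159.70812711 125.        ]
crank top [519.0397135  316.87435184 173.        ] 48.58219420980672 valve pin top [492.4783236  111.20878847 157.        ] 48.31687403583732 [498.19760945 109.8735295 ]
scene: crank top [522.81413954 317.52449261 173.        ] valve pin top [493.38068472 111.34644518 157.        ]
scene hub [491.54526554 162.45076585 125.        ]
```

Emit:
play_rows(
  offset=[
    [16, 48, 3],
    [16, 48, 3],
    [16, 48, 3],
    [16, 48, 3],
    [16, 48, 3],
    [16, 48, 3],
    [16, 48, 3],
    [16, 48, 3],
    [16, 48, 3],
    [16, 48, 3],
    [16, 48, 3],
    [16, 48, 3],
  ],
  turn=[0.09, 0.09, 0.09, 0.09, 0.09, 0.09, 0.09, 0.09, 0.09, 0.09, 0.09, 0.09],
  grip=0.2,
)

```text
clock: 2.1
position: [454.1, 1.6, 272.3]
ee_rot: [0.004, 1.0, -0.009, 0.005]
contact_force: [0.7, -0.0, 0.1]
gripper_width: 51.2
```

Emit:
play_rows(
  offset=[
    [13, 38, 0],
    [13, 38, -10],
    [10, 27, -20],
    [3, 7, -20],
    [0, 0, -20],
    [0, 0, -5],
    [0, 0, 0],
  ],
  turn=[0, 0, 0, 0, 0, 0, 0],
)

```text
clock: 2.8
position: [496.7, 124.1, 197.9]
ee_rot: [-0.003, 1.0, -0.007, 0.009]
contact_force: [0.7, -0.4, 0.5]
gripper_width: 51.0
```

```bash
python3 - <<'E'
from h import *
im,d=eyes.get_image("top");im2,d2=eyes.get_image("scene")
a=cv2.resize(im[150:270,330:430,::-1],(400,480),interpolation=cv2.INTER_CUBIC)
b=cv2.resize(im2[110:230,310:410,::-1],(400,480),interpolation=cv2.INTER_CUBIC)
cv2.imwrite("pics/v1.png",np.hstack([a,b]))
s=arm.read_state();print(s["position"],s["ee_rot"])
P=s["position"];print(proj("top",P),proj("scene",P))
E
```

```text
[497.11911266 124.06942673 198.92503096] [-0.00232154  0.99992548 -0.00648842  0.01007723]
[[389.52328003 197.1927815 ]] [[368.26799295 149.9499667 ]]
```

View pics/v1.png

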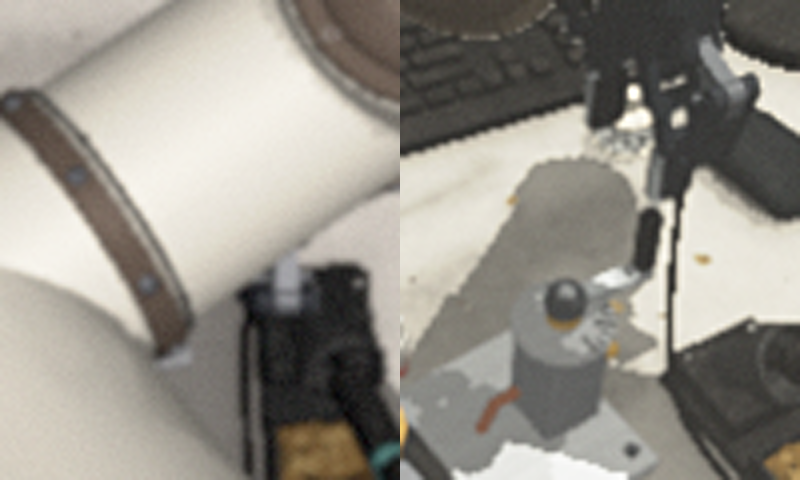

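The scene view shows the pin just below the fingers, between them, and the top camera blocked by the arm. I correct y by −13 and then descend.

Emit:
play_rows(
  offset=[
    [-3.5, -12.5, 0],
    [0, 0, 0],
    [0, 0, -15],
    [0, 0, -20],
    [0, 0, -20],
    [0, 0, -12],
    [0, 0, 0],
  ],
  turn=[0, 0, 0, 0, 0, 0, 0],
)

```text
clock: 3.6
position: [496.4, 108.6, 137.7]
ee_rot: [-0.0, 1.0, -0.003, 0.017]
contact_force: [0.2, -0.3, -0.5]
gripper_width: 51.2
```

Emit:
play_rows(
  offset=[
    [-3, 2.5, -8],
    [0, 0, -6],
    [0, 0, 0],
    [0, 0, 0],
  ],
  turn=[0, 0, 0, 0],
)

```text
clock: 4.0
position: [494.6, 111.4, 125.4]
ee_rot: [0.0, 1.0, -0.002, 0.02]
contact_force: [0.5, 1.0, -0.7]
gripper_width: 51.3
```

Emit:
play_rows(
  offset=[
    [0, 0, 0],
    [0, 0, 0],
    [0, 0, 0],
    [0, 0, 0],
    [0, 0, 0],
    [0, 0, 0],
  ],
  turn=[0, 0, 0, 0, 0, 0],
  grip=-1,
)

```text
clock: 4.6
position: [494.8, 111.7, 126.5]
ee_rot: [0.0, 1.0, -0.002, 0.02]
contact_force: [1.3, 0.0, 0.1]
gripper_width: 12.3
```

Emit:
play_rows(
  offset=[
    [0, 0, 0],
    [0, 0, 0],
  ],
  turn=[0, 0],
)

```text
clock: 4.8
position: [494.8, 111.7, 126.5]
ee_rot: [0.0, 1.0, -0.002, 0.02]
contact_force: [0.8, 0.6, 0.4]
gripper_width: 12.4
```

```bash
python3 - <<'E'
from h import *
im2,d2=eyes.get_image("scene")
cv2.imwrite("pics/v2.png",cv2.resize(im2[110:230,310:410,::-1],(500,600),interpolation=cv2.INTER_CUBIC))
E
```

```text
(no output)
```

View pics/v2.png

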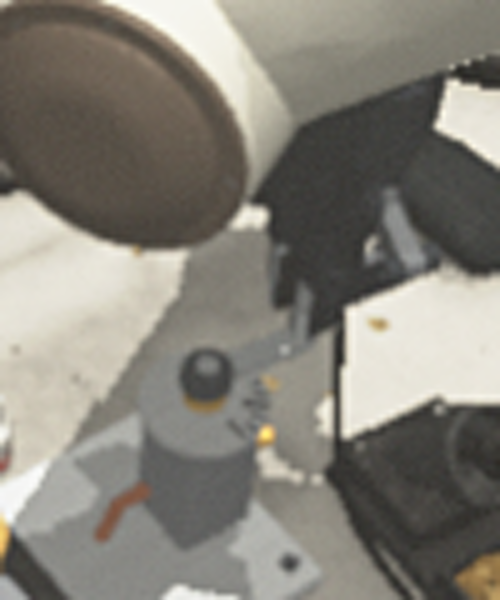

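The pin is gripped (pads on it, just above the lever). Now the arc to the 45° mark.

Emit:
play_rows(
  offset=[
    [-3, 0, 0],
    [-3, 0.1, 0],
    [-3, 0.3, 0],
    [-3, 0.5, 0],
    [-2.9, 0.6, 0],
    [-2.9, 0.8, 0],
    [-2.8, 1, 0],
    [-2.8, 1.2, 0],
    [-2.7, 1.4, 0],
    [-2.6, 1.5, 0],
    [0, 0, 0],
    [0, 0, 0],
  ],
  turn=[-0.06, -0.06, -0.06, -0.06, -0.06, -0.06, -0.06, -0.06, -0.06, -0.06, 0, 0],
)

```text
clock: 6.05
position: [466.4, 120.8, 126.5]
ee_rot: [0.309, 0.951, -0.004, 0.02]
contact_force: [0.9, -0.4, -0.7]
gripper_width: 12.1
```

Emit:
play_rows(
  offset=[
    [-1.8, 1.2, 0],
    [-1.8, 1.4, 0],
    [0, 0, 0],
    [0, 0, 0],
  ],
  turn=[-0.045, -0.045, 0, 0],
)

```text
clock: 6.45
position: [463.1, 123.4, 126.4]
ee_rot: [0.351, 0.936, -0.005, 0.02]
contact_force: [0.4, -0.8, 0.4]
gripper_width: 12.3
```

Emit:
play_rows(
  offset=[
    [0, 0, 0],
    [0, 0, 0],
    [0, 0, 0],
    [0, 0, 0],
  ],
  turn=[0, 0, 0, 0],
  grip=0.2,
)

```text
clock: 6.85
position: [463.9, 123.2, 126.7]
ee_rot: [0.349, 0.937, -0.004, 0.021]
contact_force: [-0.2, -0.3, -0.2]
gripper_width: 51.1
```

Emit:
play_rows(
  offset=[
    [0, 0, 20],
    [0, 0, 30],
    [0, 0, 30],
    [-10, -40, 20],
    [-10, -40, 0],
    [-10, -40, 0],
    [0, 0, 0],
  ],
  turn=[0, 0, 0, 0, 0, 0, 0],
)

```text
clock: 7.55
position: [433.0, -0.1, 230.9]
ee_rot: [0.346, 0.938, -0.005, 0.022]
contact_force: [-0.3, 0.6, 0.1]
gripper_width: 51.5
```

```bash
python3 - <<'E'
from h import *
im,d=eyes.get_image("top");im2,d2=eyes.get_image("scene")
a=cv2.resize(im[180:240,330:400,::-1],(400,343),interpolation=cv2.INTER_CUBIC)
b=cv2.resize(im2[150:210,325:395,::-1],(400,343),interpolation=cv2.INTER_CUBIC)
cv2.imwrite("pics/v3.png",np.hstack([a,b]))
E
```

```text
(no output)
```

View pics/v3.png

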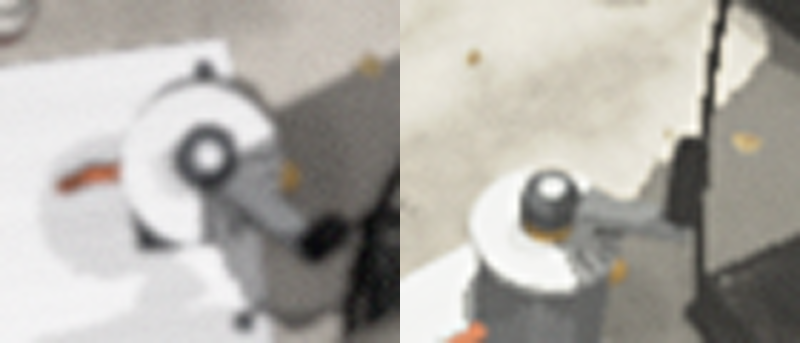

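```bash
python3 - <<'E'
from h import *
f=lambda x,y:(330+x/5.714-.4,180+y/5.714-.4)
g=lambda x,y:(325+(x-400)/5.714-.4,150+y/5.714-.4)
th=.118;base=np.array([np.sin(th),-np.cos(th)])
def ang(v): return np.degrees(np.arctan2(base[1]*v[0]-base[0]*v[1],base@v))
V=np.array([492.4,160.3])
for n,p in[("pin top t",atz("top",f(333,225),157)),("pin low t",atz("top",f(310,248),115)),("pin top s",atz("scene",g(689,143),157)),("pin low s",atz("scene",g(680,225),115)),("hub t",atz("top",f(207,155),128)),("hub s",atz("scene",g(551,188),128))]:
    v=p[:2]-V; print(n,p.round(1),np.linalg.norm(v).round(1),ang(v).round(1))
# projected expected middle mark outer edge & ends
R=np.array([[np.cos(th),-np.sin(th)],[np.sin(th),np.cos(th)]])
print([ang(np.array(q)-V).round(1) for q in[(463.1,123.4),(463.9,123.2)]])
# whole mask of lever
for c in("top","scene"):
    for q in("valve_handle",):
        for x in find_in(c,q)[:1]: print(c,x["score"],x["bbox"])
E
```

```text
pin top t [462.1 121.8 157. ] 49.0 45.0
pin low t [459.9 123.3 115. ] 49.3 48.1
pin top s [462.5 123.8 157. ] 47.2 46.0
pin low s [458.3 124.6 115. ] 49.4 50.5
hub t [491.8 160.7 128. ] 0.7 129.2
hub s [487.7 165.2 128. ] 6.8 142.8
[np.float64(45.2), np.float64(44.3)]
top 0.72 [335.9, 219.0, 110.8, 65.6]
scene 0.51 [362.9, 181.8, 32.2, 13.8]
```

The valve lever measures 44–46° at the pin top from both views, so it is at the middle mark. Next is the crank, with the jaws tangential to its circle.

Emit:
play_rows(
  offset=[
    [11, 40, 0],
    [11, 40, 0],
    [11, 40, 0],
    [11, 40, 0],
    [11, 40, 0],
    [11, 40, 0],
    [9, 35, 0],
    [6, 20, 0],
    [0, 0, 0],
    [0, 0, 0],
    [0, 0, 0],
  ],
  turn=[-0.06, -0.06, -0.06, -0.06, -0.06, -0.06, 0, 0, 0, 0, 0],
)

```text
clock: 8.85
position: [515.1, 323.3, 223.5]
ee_rot: [0.506, 0.862, -0.013, 0.02]
contact_force: [0.1, 0.1, -0.2]
gripper_width: 51.4
```

Emit:
play_rows(
  offset=[
    [6, -6, 0],
    [0, 0, 0],
    [0, 0, -20],
    [0, 0, -20],
    [0, 0, -20],
    [0, 0, -14],
    [0, 0, -4],
    [0, 0, 0],
    [0, 0, 0],
  ],
  turn=[0, 0, 0, 0, 0, 0, 0, 0, 0],
)

```text
clock: 9.75
position: [523.3, 310.6, 148.2]
ee_rot: [0.509, 0.86, -0.01, 0.022]
contact_force: [0.3, 0.4, 0.1]
gripper_width: 51.1
```

```bash
python3 - <<'E'
from h import *
im,d=eyes.get_image("top");im2,d2=eyes.get_image("scene")
a=cv2.resize(im[165:245,260:340,::-1],(400,400),interpolation=cv2.INTER_CUBIC)
b=cv2.resize(im2[155:235,250:330,::-1],(400,400),interpolation=cv2.INTER_CUBIC)
cv2.imwrite("pics/c1.png",np.hstack([a,b]))
for c in("top","scene"):
    for q in("crank","crank_grip"):
        for x in find_in(c,q)[:1]: print(c,q,x["score"],x["bbox"])
E
```

```text
top crank 0.82 [299.0, 209.8, 17.4, 32.5]
scene crank 0.78 [291.9, 201.9, 32.5, 39.9]
```

View pics/c1.png

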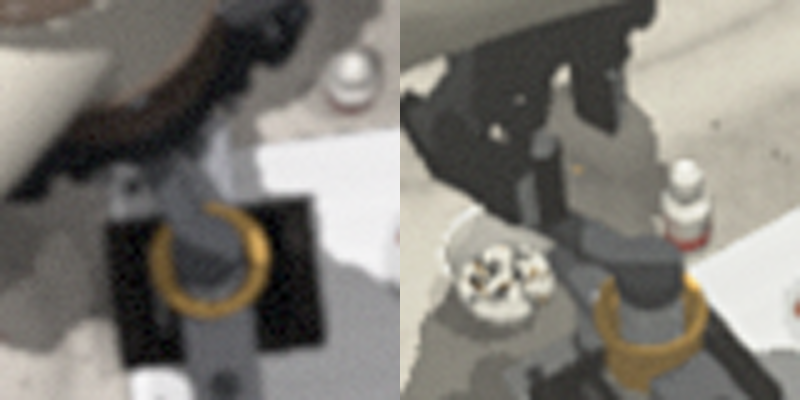

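The scene view shows the handle inside the jaws, nearer to the left finger. I centre, lower a little and close to a loose cage.

Emit:
play_rows(
  offset=[
    [-2.5, 5.5, -4],
    [0, 0, -3],
    [0, 0, 0],
    [0, 0, 0],
  ],
  turn=[0, 0, 0, 0],
)

```text
clock: 10.45
position: [520.2, 317.5, 140.5]
ee_rot: [0.509, 0.861, -0.009, 0.022]
contact_force: [-0.3, -0.5, -0.2]
gripper_width: 51.0
```

Emit:
play_rows(
  offset=[
    [0, 0, 0],
    [0, 0, 0],
    [0, 0, 0],
    [0, 0, 0],
    [0, 0, 0],
  ],
  turn=[0, 0, 0, 0, 0],
  grip=-0.5,
)

```text
clock: 10.95
position: [520.3, 317.4, 140.6]
ee_rot: [0.509, 0.861, -0.009, 0.022]
contact_force: [0.8, 0.3, 0.2]
gripper_width: 21.5
```

```bash
cat >> h.py <<'E'
S=np.array([476.8,293.4])
def hubz():
    out=[]
    for c in("top","scene"):
        im,d=eyes.get_image(c)
        u,v=proj(c,[S[0],S[1],130])[0]
        u,v=int(round(u)),int(round(v)); zs=[]
        for i in range(-2,3):
            for j in range(-2,3):
                if d[v+j,u+i]>0: zs.append(atd(c,(u+i,v+j),d[v+j,u+i])[2])
        out.append((c,len(zs),round(float(np.median(zs)),1) if zs else None))
    return out
def plan(dphi,n,turn,r=50,dz=0):
    p=arm.read_state()["position"];v=p[:2]-S;f=np.arctan2(v[1],v[0])
    print("pos",p.round(1),"phi",np.degrees(f).round(1),"r",np.linalg.norm(v).round(1))
    q=p[:2];o=[]
    for k in range(1,n+1):
        t=S+r*np.array([np.cos(f+k*dphi),np.sin(f+k*dphi)]);o.append([round(float(t[0]-q[0]),1),round(float(t[1]-q[1]),1),dz]);q=t
    print(o)
E
python3 - <<'E'
from h import *
print(hubz());plan(.1,10,.1)
E
```

```text
[('top', 25, 132.2), ('scene', 25, 132.3)]
pos [520.3 317.4 140.6] phi 28.9 r 49.6
[[-2.3, 4.4, 0], [-3.0, 4.0, 0], [-3.4, 3.6, 0], [-3.8, 3.3, 0], [-4.1, 2.9, 0], [-4.3, 2.5, 0], [-4.6, 2.0, 0], [-4.8, 1.6, 0], [-4.9, 1.1, 0], [-5.0, 0.6, 0]]
```

Hub depth gives a clean baseline of 132 mm in both cameras. Starting backward (counter-clockwise).

Emit:
play_rows(
  offset=[
    [-2.3, 4.4, 0],
    [-3, 4, 0],
    [-3.4, 3.6, 0],
    [-3.8, 3.3, 0],
    [-4.1, 2.9, 0],
    [-4.3, 2.5, 0],
    [-4.6, 2, 0],
    [-4.8, 1.6, 0],
    [0, 0, 0],
  ],
  turn=[0.1, 0.1, 0.1, 0.1, 0.1, 0.1, 0.1, 0.1, 0],
)

```text
clock: 11.95
position: [490.9, 340.8, 141.0]
ee_rot: [0.118, 0.993, -0.0, 0.025]
contact_force: [0.6, -0.4, 0.3]
gripper_width: 21.3
```

```bash
python3 - <<'E'
from h import *
print(hubz());plan(.1,10,.1)
q=arm.read_state()["ee_rot"];print(np.degrees(np.arctan2(2*q[0]*q[1],q[0]**2-q[1]**2)))
for c in("top","scene"):
  for x in find_in(c,"crank")[:1]: print(c,x["score"],x["bbox"])
E
```

```text
[('top', 25, 132.6), ('scene', 25, 132.4)]
pos [491.3 340.9 141. ] phi 73.0 r 49.7
[[-4.7, 1.5, 0], [-4.9, 0.7, 0], [-5.0, 0.2, 0], [-5.0, -0.3, 0], [-4.9, -0.8, 0], [-4.8, -1.3, 0], [-4.7, -1.7, 0], [-4.5, -2.2, 0], [-4.3, -2.6, 0], [-4.0, -3.0, 0]]
166.31902786819703
top 0.7 [297.2, 215.1, 22.0, 20.3]
scene 0.89 [292.6, 212.2, 26.6, 21.3]
```

Emit:
play_rows(
  offset=[
    [-4.7, 1.5, 0],
    [-4.9, 0.7, 0],
    [-5, 0.2, 0],
    [-5, -0.3, 0],
    [-4.9, -0.8, 0],
    [0, 0, 0],
  ],
  turn=[0.1, 0.1, 0.1, 0.1, 0.1, 0],
)

```text
clock: 12.75
position: [469.1, 343.0, 141.2]
ee_rot: [-0.136, 0.99, 0.007, 0.027]
contact_force: [-0.2, 0.3, 0.3]
gripper_width: 21.5
```

```bash
python3 - <<'E'
from h import *
print(hubz());plan(.1,10,.1)
im2,d2=eyes.get_image("scene")
cv2.imwrite("pics/c2.png",cv2.resize(im2[155:235,250:330,::-1],(400,400),interpolation=cv2.INTER_CUBIC))
E
```

```text
[('top', 25, 124.6), ('scene', 25, 233.3)]
pos [469.4 343.2 141.1] phi 98.5 r 50.3
[[-4.9, -1.3, 0], [-4.8, -1.5, 0], [-4.6, -1.9, 0], [-4.4, -2.4, 0], [-4.1, -2.8, 0], [-3.8, -3.2, 0], [-3.5, -3.6, 0], [-3.1, -3.9, 0], [-2.7, -4.2, 0], [-2.3, -4.4, 0]]
```

View pics/c2.png

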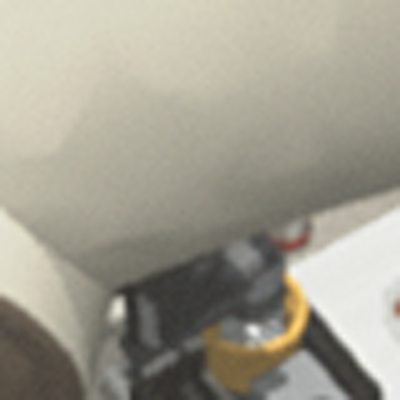

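The top camera's hub depth fell 132.6 → 124.6 mm, so the screw dropped between cage angles 73° and 98.5°. The scene view is blocked by the arm. Next I go 10 mm lower on the sleeve and grip.

Emit:
play_rows(
  offset=[
    [0, 0, -5],
    [0, 0, -5],
    [0, 0, 0],
    [0, 0, 0],
  ],
  turn=[0, 0, 0, 0],
)

```text
clock: 13.3
position: [469.6, 343.0, 129.4]
ee_rot: [-0.133, 0.991, 0.007, 0.026]
contact_force: [0.7, -0.5, 0.3]
gripper_width: 21.4
```

Emit:
play_rows(
  offset=[
    [0, 0, 0],
    [0, 0, 0],
    [0, 0, 0],
    [0, 0, 0],
  ],
  turn=[0, 0, 0, 0],
  grip=-1,
)

```text
clock: 13.7
position: [469.5, 342.8, 129.6]
ee_rot: [-0.133, 0.991, 0.006, 0.026]
contact_force: [1.3, 0.4, 0.3]
gripper_width: 15.3
```

```bash
python3 - <<'E'
from h import *
print(hubz());plan(-.1,12,0,dz=-.13); print(arm.read_state()["joints"].round(2))
E
```

```text
[('top', 24, 125.2), ('scene', 25, 223.0)]
pos [469.5 342.8 129.6] phi 98.4 r 49.9
[[5.0, 0.6, -0.13], [5.0, -0.0, -0.13], [5.0, -0.5, -0.13], [4.9, -1.0, -0.13], [4.8, -1.5, -0.13], [4.6, -2.0, -0.13], [4.4, -2.4, -0.13], [4.1, -2.8, -0.13], [3.8, -3.2, -0.13], [3.5, -3.6, -0.13], [3.1, -3.9, -0.13], [2.7, -4.2, -0.13]]
[ 0.92  0.38 -0.29  0.04 -0.85 -0.68]
```

Emit:
play_rows(
  offset=[
    [5, 0.6, -0.1],
    [5, 0, -0.1],
    [5, -0.5, -0.1],
    [4.9, -1, -0.1],
    [4.8, -1.5, -0.1],
    [4.6, -2, -0.1],
    [4.4, -2.4, -0.1],
    [4.1, -2.8, -0.1],
    [3.8, -3.2, -0.1],
    [3.5, -3.6, -0.1],
  ],
  turn=[0, 0, 0, 0, 0, 0, 0, 0, 0, 0],
)

```text
clock: 14.8
position: [516.8, 324.7, 128.3]
ee_rot: [-0.133, 0.991, 0.005, 0.024]
contact_force: [-2.4, 0.8, 2.3]
gripper_width: 15.2
```

```bash
python3 - <<'E'
from h import *
print(hubz());plan(-.1,12,0,dz=-.13); s=arm.read_state();print(s["ee_rot"].round(3),s["contact_force"].round(1))
E
```

```text
[('top', 25, 123.8), ('scene', 25, 122.4)]
pos [517.1 324.1 128.4] phi 37.2 r 50.7
[[2.3, -4.5, -0.13], [2.4, -4.4, -0.13], [1.9, -4.6, -0.13], [1.5, -4.8, -0.13], [1.0, -4.9, -0.13], [0.5, -5.0, -0.13], [-0.0, -5.0, -0.13], [-0.5, -5.0, -0.13], [-1.0, -4.9, -0.13], [-1.5, -4.8, -0.13], [-1.9, -4.6, -0.13], [-2.4, -4.4, -0.13]]
[-0.133  0.991  0.005  0.024] [-1.6 -0.9  1.9]
```

Emit:
play_rows(
  offset=[
    [2.3, -4.5, -0.1],
    [2.4, -4.4, -0.1],
    [1.9, -4.6, -0.1],
    [1.5, -4.8, -0.1],
    [1, -4.9, -0.1],
    [0.5, -5, -0.1],
    [0, -5, -0.1],
    [-0.5, -5, -0.1],
    [-1, -4.9, -0.1],
    [-1.5, -4.8, -0.1],
    [-1.9, -4.6, -0.1],
    [-2.4, -4.4, -0.1],
  ],
  turn=[0, 0, 0, 0, 0, 0, 0, 0, 0, 0, 0, 0],
)

```text
clock: 16.1
position: [519.1, 264.7, 126.6]
ee_rot: [-0.133, 0.991, 0.007, 0.024]
contact_force: [-2.3, 4.5, 0.6]
gripper_width: 15.4
```

```bash
python3 - <<'E'
from h import *
print(hubz());plan(-.1,12,0,dz=-.13); s=arm.read_state();print(s["ee_rot"].round(3),s["contact_force"].round(1))
E
```

```text
[('top', 24, 431.7), ('scene', 25, 121.4)]
pos [518.5 263.9 126.5] phi -35.3 r 51.1
[[-4.0, -3.3, -0.13], [-3.5, -3.6, -0.13], [-3.8, -3.2, -0.13], [-4.1, -2.8, -0.13], [-4.4, -2.4, -0.13], [-4.6, -2.0, -0.13], [-4.8, -1.5, -0.13], [-4.9, -1.0, -0.13], [-5.0, -0.5, -0.13], [-5.0, -0.0, -0.13], [-5.0, 0.5, -0.13], [-4.9, 1.0, -0.13]]
[-0.133  0.991  0.007  0.024] [-3.1  1.1  0.9]
```

Emit:
play_rows(
  offset=[
    [-3.3, -3.7, -0.1],
    [-3.5, -3.6, -0.1],
    [-3.8, -3.2, -0.1],
    [-4.1, -2.8, -0.1],
    [-4.4, -2.4, -0.1],
    [-4.6, -2, -0.1],
    [-4.8, -1.5, -0.1],
    [-4.9, -1, -0.1],
    [-5, -0.5, -0.1],
    [-5, 0, -0.1],
    [-5, 0.5, -0.1],
    [-4.9, 1, -0.1],
  ],
  turn=[0, 0, 0, 0, 0, 0, 0, 0, 0, 0, 0, 0],
)

```text
clock: 17.4
position: [464.1, 244.7, 125.2]
ee_rot: [-0.133, 0.991, 0.008, 0.027]
contact_force: [2.9, 3.4, -4.1]
gripper_width: 15.0
```

```bash
python3 - <<'E'
from h import *
print(hubz());plan(-.1,12,0,dz=-.13); s=arm.read_state();print(s["ee_rot"].round(3),s["contact_force"].round(1))
E
```

```text
[('top', 25, 458.9), ('scene', 25, 423.5)]
pos [463.8 244.8 125.2] phi -105.0 r 50.3
[[-4.7, 1.8, -0.13], [-4.6, 2.0, -0.13], [-4.4, 2.4, -0.13], [-4.1, 2.9, -0.13], [-3.8, 3.3, -0.13], [-3.4, 3.6, -0.13], [-3.1, 4.0, -0.13], [-2.7, 4.2, -0.13], [-2.2, 4.5, -0.13], [-1.8, 4.7, -0.13], [-1.3, 4.8, -0.13], [-0.8, 4.9, -0.13]]
[-0.134  0.991  0.008  0.027] [ 2.2  3.6 -2.9]
```

Emit:
play_rows(
  offset=[
    [-4.7, 1.8, -0.3],
    [-4.6, 2, -0.2],
    [-4.4, 2.4, -0.2],
    [-4.1, 2.9, -0.2],
    [-3.8, 3.3, -0.2],
    [-3.4, 3.6, -0.2],
    [-3.1, 4, -0.2],
    [-2.7, 4.2, -0.2],
    [-2.2, 4.5, -0.2],
    [-1.8, 4.7, -0.2],
    [-1.3, 4.8, -0.2],
    [-0.8, 4.9, -0.2],
  ],
  turn=[0, 0, 0, 0, 0, 0, 0, 0, 0, 0, 0, 0],
)

```text
clock: 18.7
position: [426.7, 289.0, 123.2]
ee_rot: [-0.134, 0.991, 0.005, 0.029]
contact_force: [7.1, -1.7, -2.4]
gripper_width: 15.1
```

```bash
python3 - <<'E'
from h import *
print(hubz());plan(-.1,12,0,dz=-.13); s=arm.read_state();print(s["ee_rot"].round(3),s["contact_force"].round(1))
E
```

```text
[('top', 25, 482.9), ('scene', 24, 455.2)]
pos [426.7 289.3 123.2] phi -175.3 r 50.2
[[0.1, 5.0, -0.13], [0.3, 5.0, -0.13], [0.8, 4.9, -0.13], [1.3, 4.8, -0.13], [1.8, 4.7, -0.13], [2.3, 4.5, -0.13], [2.7, 4.2, -0.13], [3.1, 3.9, -0.13], [3.5, 3.6, -0.13], [3.8, 3.2, -0.13], [4.1, 2.8, -0.13], [4.4, 2.4, -0.13]]
[-0.134  0.99   0.006  0.029] [ 5.9 -0.2 -3.6]
```

Emit:
play_rows(
  offset=[
    [0.5, 5, -0.3],
    [0.4, 5, -0.2],
    [0.8, 4.9, -0.1],
    [1.3, 4.8, -0.1],
    [1.8, 4.7, -0.1],
    [2.3, 4.5, -0.1],
    [2.7, 4.2, -0.1],
    [3.1, 3.9, -0.1],
    [3.5, 3.6, -0.1],
    [3.8, 3.2, -0.1],
    [4.1, 2.8, -0.1],
    [0, 0, 0],
  ],
  turn=[0, 0, 0, 0, 0, 0, 0, 0, 0, 0, 0, 0],
)

```text
clock: 20.0
position: [447.9, 334.3, 121.5]
ee_rot: [-0.134, 0.991, -0.0, 0.023]
contact_force: [-0.6, -1.5, 3.7]
gripper_width: 15.1
```

```bash
python3 - <<'E'
from h import *
print(hubz());plan(-.1,12,0,dz=-.13); s=arm.read_state();print(s["ee_rot"].round(3),s["contact_force"].round(1))
E
```

```text
[('top', 25, 116.8), ('scene', 25, 472.7)]
pos [447.9 334.2 121.6] phi 125.4 r 50.0
[[4.2, 2.7, -0.13], [4.5, 2.3, -0.13], [4.7, 1.8, -0.13], [4.8, 1.3, -0.13], [4.9, 0.8, -0.13], [5.0, 0.3, -0.13], [5.0, -0.2, -0.13], [5.0, -0.7, -0.13], [4.9, -1.2, -0.13], [4.7, -1.6, -0.13], [4.5, -2.1, -0.13], [4.3, -2.5, -0.13]]
[-0.134  0.991  0.     0.023] [-0.9 -1.1  2.6]
```

Emit:
play_rows(
  offset=[
    [4.2, 2.7, 0],
    [4.5, 2.3, 0],
    [4.7, 1.8, -0.1],
    [4.8, 1.3, -0.1],
    [4.9, 0.8, -0.1],
    [5, 0.3, -0.1],
    [5, -0.2, -0.1],
    [3, -0.3, -0.1],
    [0, 0, 0],
    [0, 0, 0],
  ],
  turn=[0, 0, 0, 0, 0, 0, 0, 0, 0, 0],
)

```text
clock: 21.1
position: [486.4, 343.2, 120.8]
ee_rot: [-0.133, 0.991, 0.0, 0.022]
contact_force: [-3.3, -0.3, 2.8]
gripper_width: 15.2
```

```bash
python3 - <<'E'
from h import *
print(hubz());plan(-.1,3,0,dz=-.13); s=arm.read_state();print(s["contact_force"].round(1),s["clock"])
im,d=eyes.get_image("top")
cv2.imwrite("pics/f.png",cv2.resize(im[150:270,260:420,::-1],(800,600),interpolation=cv2.INTER_CUBIC))
E
```

```text
[('top', 25, 116.1), ('scene', 25, 115.9)]
pos [486.3 343.2 120.8] phi 79.1 r 50.7
[[4.7, -1.8, -0.13], [4.7, -1.7, -0.13], [4.5, -2.1, -0.13]]
[-1.2 -0.9  2.2] 21.2
```

View pics/f.png

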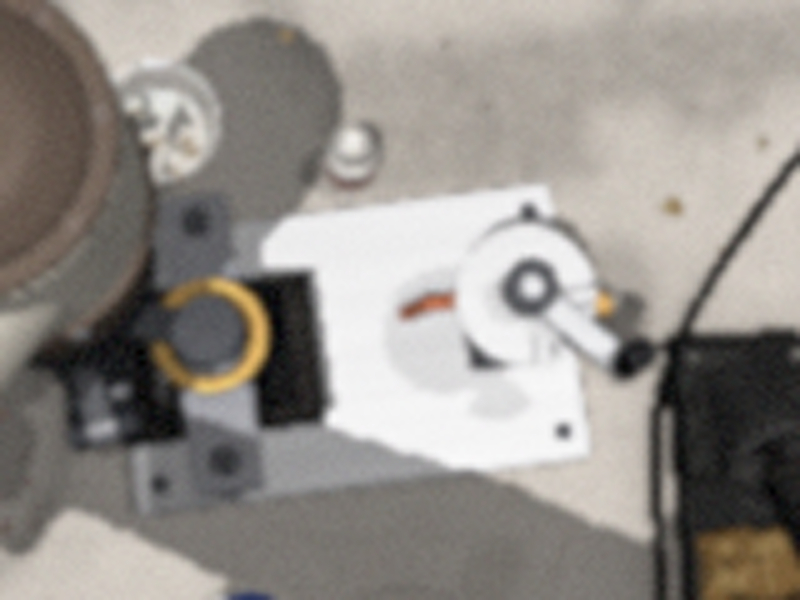

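The top view shows the gripper holding the crank handle at the left. The valve lever is still at its mark, and the cup and bottle are in place. The hub is at 116.0 mm, so the screw has sunk 16.4 mm. Handing in.

```bash
python3 -c "
from h import *
s=arm.read_state();print(s['position'],s['gripper_width'],s['contact_force']);print(arm.job_done())"
```

```text
[486.29070476 343.19414707 120.80648647] 14.826099684150131 [-1.83982442 -1.2059319   2.14162403]
the job is handed in; nothing more can be done
None
```

I did both parts in the order asked and handed the job in at about 21 s, with the gripper still holding the crank handle; no verdict was reported.

- **Valve:** I turned the lever to half open. After I let go, the pin's top measured 45° in the top camera and 46° in the scene camera. Readings at the pin's lower end, which shows less clearly, came out at 48° and 50.5°. In the last picture the lever still pointed the same way.
- **Drop:** I led the crank backward in a loose cage of the fingers. The hub fell about 8 mm (132.6 to 124.6 mm) between cage angles of 73° and 98.5°. I did not measure the drop angle more closely than that, and I took about 83°.
- **Forward turn:** I then gripped the sleeve and turned it clockwise, ending about one turn past the drop, to within roughly ±0.04 turn. Both cameras put the hub at 116 mm, so the screw has sunk 16.4 mm against the expected 16 mm or so.
- **Hold and force:** The grip was steady before hand-in, at about 15 mm opening. The highest force I read was about 8 N.
- **Bystanders:** The cup and the bottle were in place in the last picture. Only the edge of the tub shows there, and I did not check it separately, but the arm never worked near it.

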